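# Click the jar stop into its notch

### The arm

A 6-joint arm with a two-finger parallel gripper is mounted at the origin on a cart in front of the work surface, level with it; the furniture and walls round the work are solid. World frame = base frame: x ahead of the robot, y to its left, z up, the work surface at z = 0. Lengths are in m, angles in rad, forces in N, time in s.
With the tool pointing down it reaches from about 0.35 to 0.85 m from the base axis. Payload 8.1 kg.
Tool frame: the origin (TCP) lies midway between the tips of the shut fingers; the grasp point (between the pads) lies 19 mm behind it; z points along the fingers, y is the line along which they close (so a half turn about z gives the same grasp; the last joint's range is limited). The gripper opens to 93 mm and grips with 3 to 60 N. Pads are 15 mm wide; open, the fingers measure 128 mm over their backs; the gripper's body (75 mm by 188 mm) begins 65 mm behind the grasp point.
Start: joints at [-1.237, 0.13, 1.488, -0, 1.523, -0.085], TCP at [0.244, -0.548, 0.191] pointing down, gripper open.
Joint ranges: [-2.96, 2.96], [-0.89, 2.26], [0.02, 2.5], [-1.34, 4.48], [0, 2.73], [-2.66, 2.66]. Speed limits (rad/s): [2.39, 2.39, 2.79, 3.14, 3.14, 3.14].

### API

Orientations are given as a rotation vector (axis times angle).
In Python, from plant import robot, cams gives the robot as it stands. The module is installed in compiled form; this text tells all that it offers.
- The arm moves only by the tool play_rows, never from a script. Its arguments are lists of equal length, an entry for each row: "slide": the shift along the tool's x, y, z scaled (see below), a list of three; "twist": the turn, a rotation vector about the tool's x, y, z scaled (see below), a list of three. A call has exactly 8 rows; each row shifts and turns the commanded pose from where the row before left it, along the tool's axes as they then stand; what a row does not reach is not made up. The controller multiplies each number of a shift by 25 cm and each number of a turn by 60 degrees. A row lasts 1/10 s, in which the tool goes at most 50 mm and 8.59 degrees, less where a joint would pass 70% of its speed; a pose out of reach is approached as far as the arm can. A call with a number of a shift or a turn outside -1 to 1 is refused whole. A call with a gripper value outside its range is refused whole. "fingers" is the closure, from -1 (fully open) to 1 (shut), set as the call begins (left out, the last holds). The fingers move at their own pace and stop on an object; "force" is the grip in N (left out, the last holds). Time passes only in rows, so rows that do not move let the fingers close, or fill a call up. It gives the time, the measured TCP pose, the force, the opening and the grip force at its end, in the units of the state.
- robot.read_state(): the state, without advancing time (a new reading comes with each control period).
- cams.read_camera(name): name is "scene" or "top" or "wrist"; returns (picture, depth): 480x640x3 uint8, red, green, blue; 480x640 float32, m along the optical axis (not along the pixel's ray), 0 where there is no reading.
- cams.get_calibration(name): a dict with "fx", "fy", "cx", "cy" (pixels), "world_from_camera" (4x4, takes a point from camera to world coordinates). Camera axes: x right, y down, z forward; pixel columns grow to the right and rows downward; lengths in m; the calibration is good to about 2 mm. A picture is of the moment at which its call begins: read the wrist's pose just before it. get_calibration takes no time and is no camera call; for the wrist camera it gives the pose at the moment of the call.
- robot.close_job(): hands the job in; it is judged then, once.
The state is a dict: "t": time; "q": joint angles; "dq": joint speeds; "joint_torque": joint torques, N m; "tool_pos": TCP position; "orientation": TCP orientation; "force": force on the tool from outside, world axes, zero at the start; "wrist_torque": the same for the moment, N m; "opening": finger opening in m; "gripper_force": force on a finger pad.
Only numpy, scipy, OpenCV 4.12 (cv2) and the standard library are available. Lean on these libraries where they do the work, as an engineer would, in place of code of your own. Each camera call takes 0.05 s, during which the arm holds its last target. There are 200 camera calls.

### The job

Push the sliding stop of the jar rack along its rail towards the spice jars until its spring pin rides up the clip on the rail and drops into the notch, then let go and leave it sitting there. Only push it with the fingertips: do not pinch the stop between the fingers, do not pull the pin up, and leave the two jars and the things standing round the rack where they are.

Things in the scene. Friction and masses are not known exactly. Their poses are not given: they have to be found in the camera images.
- rack: Jar rack fixed on the hob: wooden board 112 x 360 mm, top at 12 mm, with an aluminium rail (20 mm wide, top at 40 mm) along one long edge and a lip (to 23 mm) along the other. Origin: at hob level, on the board's middle line, 170 mm from the end where the stop starts. Its -y axis is the way to push (along the rail towards the jars); +x points to the rail, whose centre line is at x = +40 mm.
- stop (a joint): Travel of the sliding stop along the rail in m: 0 far from the jars, growing towards them, at most 0.20. It stays where it is left. Pushing takes about 2.5 N on the plain rail, 6 to 7 N while the pin climbs the clip's ramp (15 mm), then nothing as the pin drops and its spring draws the stop in for the last 4 to 6 mm. The notch's far wall resists with about 12 to 15 N; beyond that the pin is forced out.
- push_point (a point): The place to push: on the outer face (away from the jars) of the stop's outer upright wooden panel, in the middle of its width, 70 mm above the hob. Its axes are the rack's; push along -y. The panel is 72 mm wide across the rack (rack x = -48 to +24 mm), 6 mm thick and stands from 16 to 100 mm above the hob; the stop's saddle on the rail (to 71 mm high) and its pin stand beside it at rack x = +23 to +57 mm. Over the bare board outside the panel there is room for fingers.
- jar_face (a point): The same point on the jars' side of the stop, on the outside of its second, equal panel: the stop is 46 mm thick over both panels. Fingers pressing on both panels at once count as pinching it.
- pin (a joint): Height of the spring pin in m: 0 while it slides on the plain rail and again when it sits in the notch; up to 0.005 on the crest of the clip's ramp (0.006 on the far wall's crest). It moves by itself, on a spring of 9 to 12 N. Its steel head, 13 mm across, stands 82 mm above the hob when down, on top of the saddle.
- pin_foot (a point): The lowest point of the pin, on the rail's centre line, half-way between the two panels.
- notch (a point): Bottom centre of the notch in the dark steel clip (41 mm long, 18 mm wide, up to 7 mm high) that sits on top of the rail. Its axes are the rack's. The pin is home when pin_foot is here. The clip's ramp begins 20 mm before it and its first crest (5 mm high) lies 6 mm before it.
- jar_near: Spice jar with a red cap, 45 mm across, 106 mm tall, loose, standing upright on the board; origin at the centre of its underside. With the pin home it stands about 16 mm from the stop's jar_face.
- jar_far: Spice jar with a dark cap, 44 mm across, 105 mm tall, loose, next to the other one, farther from the stop; origin at the centre of its underside.
- mill: White salt shaker with a grey top, 44 mm across, 90 mm tall, loose on the hob in front of the rack; origin under its centre.
- tin: Food tin, 57 mm across, 72 mm tall, loose, behind the rack; origin under its centre.
- onion: Onion, 75 mm, loose, behind the rack; origin under its centre.

How it is judged:
At the end, for the whole second after the job is handed in: The pin sits in the clip's notch: its foot within 3 mm of the notch's centre and not raised by more than 2 mm, the stop at rest, and both jars within 15 mm of where they stood (horizontal distance between pin_foot and notch below 0.003 m and value of joint pin below 0.002 m and velocity of joint stop between -0.01 and 0.01 m/s and distance of each of jar_near, jar_far from where it was at the start of the episode below 0.015 m); the robot touches nothing.
It fails at once if the stop is pinched: the fingers press on both of its panels at once (contact force between the fingers and stop_c7 above 0.5 N and contact force between the fingers and stop_c8 above 0.5 N).
It fails at once if the pin is pulled up out of the way (higher than 9 mm) (value of joint pin above 0.009 m).
It fails at once if a spice jar is pushed, lifted (15 mm) or tipped (distance of any of jar_near, jar_far from where it was at the start of the episode above 0.015 m or angle between any of jar_near, jar_far's own z axis and vertical above 0.3 rad).
It fails at once if the shaker, tin or onion is moved by more than 20 mm (distance of any of mill, tin, onion from where it was at the start of the episode above 0.02 m).
It also fails if it takes over 53 s, if anything falls off the work surface, if the arm or the gripper's body presses on something with over 40 N, if the wrist force passes 120 N, or if a joint passes its speed limit or range.

## Working session

There is one attempt and no reset: what is moved stays moved. The work goes in short steps, Python scripts to look and compute and a tool call to move; the robot and the scene stay as the last step left them, time stands still between calls to the robot, and variables do not carry over. Pictures are saved under pics/ and viewed, at most 10 in all, crops included, and the job is handed in when it is done.

Besides the shell and the picture viewer there is one more tool, called after "Emit:" as a command line: name --argument value ..., lists and objects as JSON in quotes. play_rows: Moves the arm, as the interface text tells. Shifts and turns lie within -1 to 1; 1 stands for 25 cm of shift or 60 degrees of turn. Its arguments: {"type":"object","properties":{"slide":{"type":"array"},"twist":{"type":"array"},"fingers":{"type":"number"},"force":{"type":"number"}},"required":["slide","twist"]}

```bash
mkdir -p pics; python3 - <<'E'
from plant import robot,cams
import cv2,numpy as np
s=robot.read_state();print({k:np.round(v,3) for k,v in s.items()})
for n in("top","scene"):
    p,d=cams.read_camera(n);c=cams.get_calibration(n)
    cv2.imwrite(f"pics/{n}0.png",p[...,::-1]);np.savez(f"{n}0.npz",p=p,d=d,T=c["world_from_camera"],k=[c[i] for i in("fx","fy","cx","cy")])
    print(n,np.round(c["world_from_camera"],3),c["fx"],c["cx"],c["cy"])
E
```

```text
{'t': np.float64(0.0), 'q': array([-1.237,  0.131,  1.489,  0.   ,  1.523, -0.085]), 'dq': array([ 0.001, -0.   ,  0.001, -0.001, -0.001, -0.001]), 'joint_torque': array([-1.0000e-03, -5.5985e+01, -4.9175e+01,  7.7000e-02,  3.6000e-02,
       -0.0000e+00]), 'tool_pos': array([ 0.244, -0.548,  0.19 ]), 'orientation': array([-3.071, -0.653,  0.   ]), 'force': array([ 0.104,  0.461, -0.132]), 'wrist_torque': array([ 0.005, -0.036,  0.05 ]), 'gripper_force': np.float64(0.0), 'opening': np.float64(0.093)}
top [[ 0.079 -0.974  0.212  0.401]
 [-0.997 -0.078  0.016  0.288]
 [ 0.001 -0.213 -0.977  0.912]
 [ 0.     0.     0.     1.   ]] 593.6975687254857 320.97410306626017 242.68319311992596
scene [[-0.861 -0.251  0.442  0.173]
 [-0.508  0.454 -0.732  0.974]
 [-0.017 -0.855 -0.519  0.542]
 [ 0.     0.     0.     1.   ]] 558.8966916390133 318.33106656001775 239.1476061052488
```

View pics/top0.png

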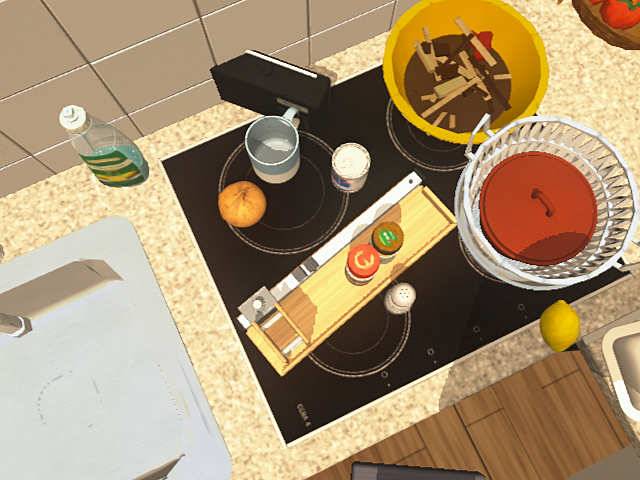

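View pics/scene0.png

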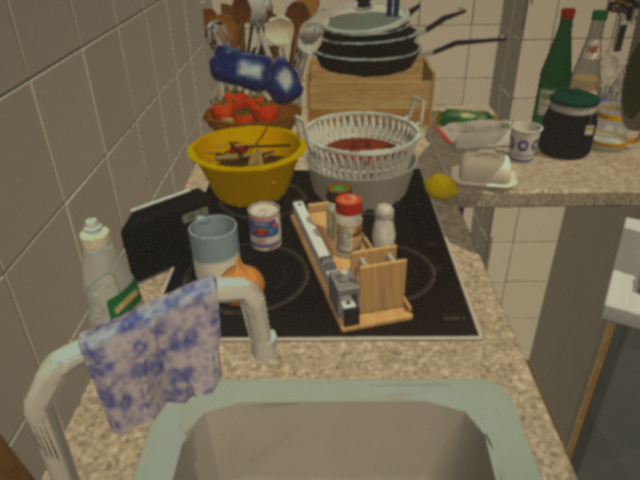

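The top view shows the rack running from about (265,345) at the stop end to (435,205). The rail is on the far side, with the dark clip near (308,265), the red jar at (363,262), the shaker at (400,298), the tin at (350,168) and the onion at (242,204). Next I'll zoom in.

```bash
python3 - <<'E'
import cv2
p=cv2.imread("pics/top0.png")[165:390,225:475]
cv2.imwrite("pics/c1.png",cv2.resize(p,None,fx=2.6,fy=2.6,interpolation=cv2.INTER_CUBIC))
E
```

```text
(no output)
```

View pics/c1.png

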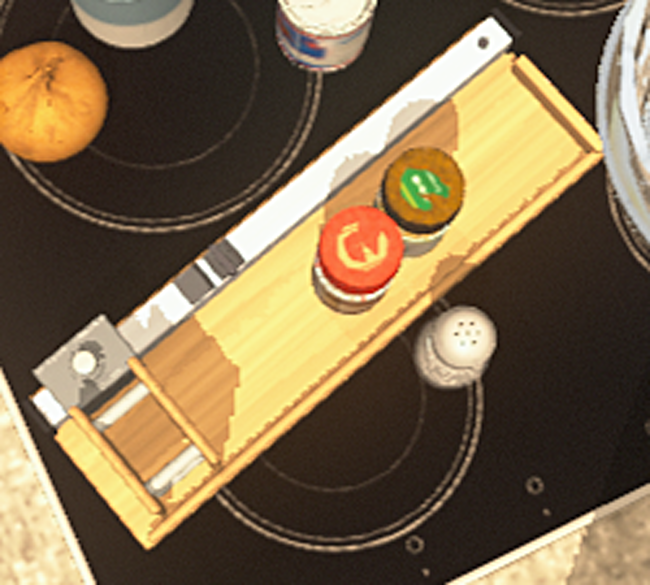

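The crop shows the pin head at (85,362) and the clip from about (180,290) to (240,255), with its notch gap near (204,281). The outer panel's top edge runs from (75,412) to (158,507). The board outside the panel is bare.

```bash
cat > h.py <<'E'
import numpy as np
def ray(f,u,v,z):
    T=f["T"];fx,fy,cx,cy=f["k"]
    r=T[:3,:3]@[(u-cx)/fx,(v-cy)/fy,1.];o=T[:3,3]
    return o+r*(z-o[2])/r[2]
def dp(f,u,v):
    T=f["T"];fx,fy,cx,cy=f["k"];d=f["d"][int(round(v)),int(round(u))]
    return T[:3,:3]@(np.array([(u-cx)/fx,(v-cy)/fy,1.])*d)+T[:3,3]
E
python3 - <<'E'
from h import *
f=np.load("top0.npz")
P={}
for n,u,v,z in [("pin",85,362,.082),("clip0",190,285,.043),("notch",203,280,.04),("clip1",228,257,.045),("railend_out",490,16,.04),("railend_in",513,42,.04),
 ("pan_a",73,410,.1),("pan_b",158,510,.1),("pan2_a",135,360,.1),("pan2_b",220,465,.1),("board_c",150,548,.023),("board_far",602,152,.023),("rail0",33,398,.04),("rail0in",58,424,.04),
 ("jarn",362,248,.106),("jarf",424,190,.105),("mill",465,332,.09),("tin",325,5,.072),("onion",50,100,.04)]:
    U,V=225+u/2.6,165+v/2.6
    P[n]=ray(f,U,V,z);print(n,np.round(P[n],4),np.round(dp(f,U,V),3))
re=(P["railend_out"]+P["railend_in"])/2; r0=(P["rail0"]+P["rail0in"])/2
for a,b in[(r0,re),(P["rail0"],P["railend_out"]),(P["board_c"],P["board_far"])]:
    d=b-a;print(np.linalg.norm(d),np.degrees(np.arctan2(d[1],d[0])))
d=P["pan_b"]-P["pan_a"];print("panel",np.linalg.norm(d),np.degrees(np.arctan2(d[1],d[0])))
d=(re-r0);d/=np.linalg.norm(d)
n=np.array([-d[1],d[0],0]) # +x toward rail: check
for k in P:
    print(k,"along",round((P[k]-r0)@d,4),"lat",round((P[k]-r0)@n,4))
E
```

```text
pin [0.4859 0.3822 0.082 ] [0.486 0.382 0.081]
clip0 [0.5383 0.3315 0.043 ] [0.538 0.332 0.042]
notch [0.5423 0.3245 0.04  ] [0.541 0.324 0.046]
clip1 [0.5559 0.3112 0.045 ] [0.556 0.311 0.045]
railend_out [0.714  0.1682 0.04  ] [0.714 0.168 0.04 ]
railend_in [0.699  0.1539 0.04  ] [0.7   0.153 0.037]
pan_a [0.4585 0.3838 0.1   ] [0.458 0.384 0.101]
pan_b [0.411  0.3348 0.1   ] [0.411 0.336 0.081]
pan2_a [0.4872 0.354  0.1   ] [0.487 0.354 0.1  ]
pan2_b [0.4364 0.3048 0.1   ] [0.44  0.307 0.011]
board_c [0.3908 0.3418 0.023 ] [ 0.39   0.343 -0.001]
board_far [0.6406 0.0956 0.023 ] [0.625 0.108 0.079]
rail0 [0.4677 0.414  0.04  ] [0.468 0.414 0.041]
rail0in [0.4544 0.3985 0.04  ] [0.455 0.401 0.022]
jarn [0.5554 0.239  0.106 ] [0.553 0.24  0.117]
jarf [0.5898 0.2078 0.105 ] [0.587 0.209 0.118]
mill [0.5173 0.1801 0.09  ] [0.517 0.18  0.092]
tin [0.7016 0.2671 0.072 ] [0.703 0.267 0.067]
onion [0.6416 0.4231 0.04  ] [0.635 0.42  0.062]
0.3469824584987802 -44.97669022152531
0.3480383532669436 -44.94645212396565
0.35079224450351304 -44.57832979010568
panel 0.06831263451772653 -134.12036340336712
pin along 0.0346 lat 0.0005
clip0 along 0.1075 lat 0.0017
notch along 0.1153 lat -0.0004
clip1 along 0.1343 lat -0.0003
railend_out along 0.3473 lat 0.0104
railend_in along 0.3467 lat -0.0104
pan_a along 0.0141 lat -0.0177
pan_b along 0.0151 lat -0.086
pan2_a along 0.0554 lat -0.0185
pan2_b along 0.0543 lat -0.0892
board_c along -0.0042 lat -0.0953
board_far along 0.3466 lat -0.0929
rail0 along -0.0008 lat 0.0102
rail0in along 0.0008 lat -0.0102
jarn along 0.185 lat -0.0516
jarf along 0.2314 lat -0.0494
mill along 0.1996 lat -0.1202
tin along 0.2685 lat 0.0716
onion along 0.1158 lat 0.1396
```

```bash
python3 - <<'E'
from h import *
pts=[]
for n in("top","scene"):
    f=np.load(n+"0.npz");T=f["T"];fx,fy,cx,cy=f["k"];d=f["d"].ravel()
    v,u=np.mgrid[:480,:640].reshape(2,-1)
    c=np.stack([(u-cx)/fx*d,(v-cy)/fy*d,d])[:,d>0]
    pts.append((T[:3,:3]@c).T+T[:3,3])
p=np.vstack(pts);r=np.hypot(p[:,0],p[:,1]);a=np.degrees(np.arctan2(p[:,1],p[:,0]))
for lo in range(-80,70,10):
    print(lo,[round(float(p[(a>=lo)&(a<lo+10)&(r>=q)&(r<q+.1)][:,2].max(initial=-1)),2) for q in(.3,.4,.5,.6,.7)])
E
```

```text
-80 [-0.07, -0.0, 0.05, -0.0, 0.26]
-70 [-0.0, -0.0, 0.35, 0.34, 0.32]
-60 [-0.0, 0.13, 0.15, 0.31, 0.32]
-50 [-0.0, 0.08, 0.14, 0.05, 0.32]
-40 [-0.0, 0.08, 0.08, 0.05, 0.04]
-30 [-0.0, 0.07, 0.06, 0.03, 0.34]
-20 [-0.86, 0.05, 0.19, 0.19, -0.0]
-10 [-0.87, 0.05, 0.17, 0.14, 0.14]
0 [-0.0, 0.01, 0.14, 0.14, 0.19]
10 [-0.0, 0.01, 0.09, 0.14, 0.11]
20 [0.0, 0.01, 0.12, 0.12, 0.09]
30 [-0.0, 0.0, 0.1, 0.1, 0.09]
40 [0.0, 0.01, 0.1, 0.1, 0.01]
50 [-0.0, 0.0, 0.01, 0.01, 0.26]
60 [-0.86, 0.0, 0.01, -0.13, -0.15]
```

Emit:
play_rows --slide '[[0,-0.14,-0.12],[0,-0.14,-0.12],[0,-0.14,-0.12],[0,-0.14,-0.12],[0.18,0,0],[0.18,0,0],[0.18,0,0],[0.18,0,0]]' --twist '[[0,0,0],[0,0,0],[0,0,0],[0,0,0],[0,0,-0.095],[0,0,-0.095],[0,0,-0.095],[0,0,-0.095]]' --fingers 1 --force 10

```text
t: 0.9
tool_pos: [0.3389, -0.3229, 0.3108]
orientation: [-2.881, -1.252, 0.0]
force: [0.8, -0.5, -0.7]
opening: 0.0338
gripper_force: 0.0
```

Emit:
play_rows --slide '[[0.18,0,0],[0.18,0,0],[0.18,0,0],[0.18,0,0],[0.18,0,0],[0.18,0,0],[0.18,0,0],[0.18,0,0]]' --twist '[[0,0,-0.092],[0,0,-0.092],[0,0,-0.092],[0,0,-0.092],[0,0,-0.092],[0,0,-0.092],[0,0,-0.092],[0,0,-0.092]]'

```text
t: 1.7
tool_pos: [0.4801, -0.0009, 0.3106]
orientation: [-2.198, -2.244, 0.001]
force: [1.0, -0.6, 0.6]
opening: 0.0006
gripper_force: 0.0
```

Emit:
play_rows --slide '[[0.18,0,0],[0.18,0,0],[0.18,0,0],[0.18,0,0],[0.18,0,0],[0.18,0,0],[0.18,0,0],[0.18,0,0]]' --twist '[[0,0,-0.092],[0,0,-0.092],[0,0,-0.092],[0,0,-0.092],[0,0,-0.092],[0,0,-0.092],[0,0,-0.092],[0,0,-0.092]]'

```text
t: 2.5
tool_pos: [0.3571, 0.3281, 0.3106]
orientation: [-1.193, -2.906, 0.001]
force: [0.4, 0.6, 0.3]
opening: 0.0005
gripper_force: 0.0
```

```bash
cat > g.py <<'E'
from h import *
from plant import robot
from scipy.spatial.transform import Rotation as R
r0=np.array([.461,.4063]);d=np.array([.7071,-.7071]);n=np.array([.7071,.7071])
s=robot.read_state();p=s["tool_pos"];M=R.from_rotvec(s["orientation"]).as_matrix()
print("t",s["t"],"pos",np.round(p,4),"along",round((p[:2]-r0)@d,4),"lat",round((p[:2]-r0)@n,4),"F.d",round(s["force"][:2]@d,2),"F",np.round(s["force"],1),"op",s["opening"])
print("x",np.round(M[:,0],3),"y",np.round(M[:,1],3),"z",np.round(M[:,2],3))
def tool(al,la,z):
    t=np.append(r0+al*d+la*n,z)-p;return np.round(M.T@t,4)
E
python3 -c "
from g import *
print(tool(-.035,-.052,.2),tool(-.035,-.052,.068))"
```

```text
t 2.5 pos [0.3571 0.3281 0.3106] along -0.0182 lat -0.1288 F.d -0.14 F [0.4 0.6 0.3] op 0.0005169050129313783
x [-0.711  0.703  0.   ] y [ 0.703  0.711 -0.001] z [-0.001 -0.    -1.   ]
[0.0164 0.077  0.1106] [0.0163 0.0771 0.2426]
```

Emit:
play_rows --slide '[[0.033,0.154,0],[0.033,0.154,0],[0,0,0.16],[0,0,0.16],[0,0,0.16],[0,0,0.16],[0,0,0.16],[0,0,0]]' --twist '[[0,0,0.003],[0,0,0.003],[0,0,0],[0,0,0],[0,0,0],[0,0,0],[0,0,0],[0,0,0]]'

```text
t: 3.3
tool_pos: [0.397, 0.3894, 0.104]
orientation: [-1.206, -2.894, 0.017]
force: [-0.5, -0.1, -0.3]
opening: 0.0008
gripper_force: 0.0
```

```bash
python3 - <<'E'
from g import *
from plant import cams
import cv2
for n in("top","wrist"):
    q,_=cams.read_camera(n)
    cv2.imwrite(f"pics/{n}1.png",q[...,::-1])
E
```

```text
t 3.3 pos [0.397  0.3894 0.104 ] along -0.0334 lat -0.0572 F.d -0.27 F [-0.5 -0.1 -0.3] op 0.0008117012579864733
x [-0.704  0.71   0.001] y [ 0.71   0.704 -0.012] z [-0.01  -0.008 -1.   ]
```

View pics/wrist1.png

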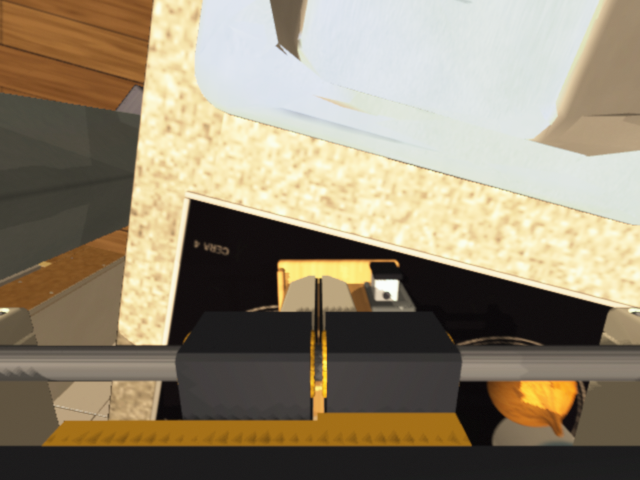

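The wrist view shows the shut fingers at column 318, in front of the board's end, which spans columns 278–400. The saddle and pin are to the right at about (385,290), clear of the fingers. Next I'll descend and approach.

Emit:
play_rows --slide '[[0,0,0.06],[0,0.02,0.06],[0,0,0.02],[0,0,0],[-0.04,0,0],[-0.04,0,0],[0,0,0],[0,0,0]]' --twist '[[0,0,0],[0,0,0],[0,0,0],[0,0,0],[0,0,0],[0,0,0],[0,0,0],[0,0,0]]'

```text
t: 4.2
tool_pos: [0.4194, 0.3819, 0.0767]
orientation: [1.21, 2.899, 0.001]
force: [0.1, -0.3, 0.0]
opening: 0.0004
gripper_force: 0.0
```

```bash
python3 - <<'E'
from g import *
from plant import cams
import cv2
print(tool(-.01,-.052,.07))
q,_=cams.read_camera("top")
cv2.imwrite("pics/top2.png",cv2.resize(q[165:390,225:475,::-1],None,fx=2.6,fy=2.6,interpolation=cv2.INTER_CUBIC))
E
```

```text
t 4.2 pos [0.4194 0.3819 0.0767] along -0.0122 lat -0.0466 F.d 0.28 F [ 0.1 -0.3  0. ] op 0.000405549430300668
x [-0.703  0.711 -0.   ] y [0.711 0.703 0.001] z [ 0.001  0.    -1.   ]
[-0.0022 -0.0053  0.0067]
```

View pics/top2.png

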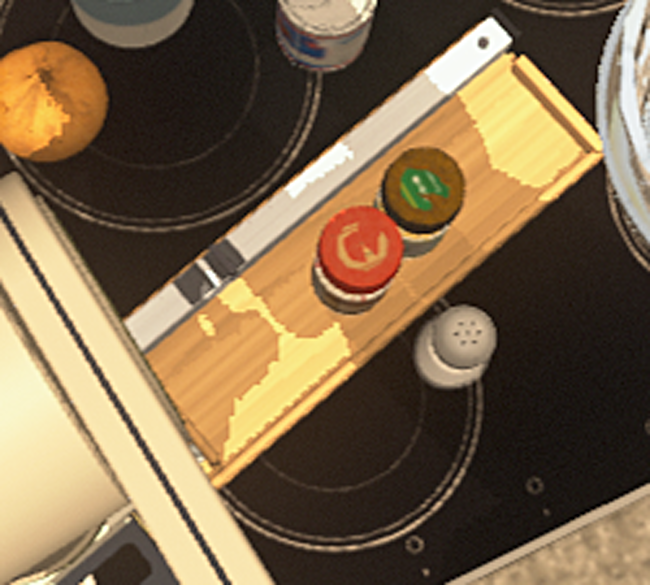

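The arm covers the stop in this view. The clip's notch gap is at about (208,278), and the jars and shaker are where they started.

Emit:
play_rows --slide '[[0,-0.02,0.026],[-0.008,0,0],[-0.008,0,0],[-0.008,0,0],[-0.008,0,0],[-0.008,0,0],[-0.008,0,0],[-0.008,0,0]]' --twist '[[0,0,0],[0,0,0],[0,0,0],[0,0,0],[0,0,0],[0,0,0],[0,0,0],[0,0,0]]'

```text
t: 5.05
tool_pos: [0.4253, 0.3686, 0.0698]
orientation: [1.208, 2.9, 0.0]
force: [-0.5, 0.9, -0.1]
opening: 0.0003
gripper_force: 0.0
```

```bash
python3 -c "from g import *"
```

```text
t 5.05 pos [0.4253 0.3686 0.0698] along 0.0014 lat -0.0519 F.d -0.93 F [-0.5  0.9 -0.1] op 0.00031711284887812213
x [-0.704  0.71  -0.   ] y [0.71  0.704 0.   ] z [ 0.  0. -1.]
```

Emit:
play_rows --slide '[[-0.008,0,0],[-0.008,0,0],[-0.008,0,0],[-0.008,0,0],[-0.008,0,0],[-0.008,0,0],[-0.008,0,0],[-0.008,0,0]]' --twist '[[0,0,0],[0,0,0],[0,0,0],[0,0,0],[0,0,0],[0,0,0],[0,0,0],[0,0,0]]'

```text
t: 5.85
tool_pos: [0.4365, 0.3573, 0.0698]
orientation: [1.209, 2.9, 0.0]
force: [-0.4, 1.6, 0.8]
opening: 0.0005
gripper_force: 1.3
```

```bash
python3 -c "from g import *"
```

```text
t 5.85 pos [0.4365 0.3573 0.0698] along 0.0173 lat -0.052 F.d -1.41 F [-0.4  1.6  0.8] op 0.0005208391234064973
x [-0.704  0.71   0.   ] y [0.71  0.704 0.   ] z [ 0.  0. -1.]
```

Emit:
play_rows --slide '[[-0.008,0,0],[-0.008,0,0],[-0.008,0,0],[-0.008,0,0],[-0.008,0,0],[-0.008,0,0],[-0.008,0,0],[-0.008,0,0]]' --twist '[[0,0,0],[0,0,0],[0,0,0],[0,0,0],[0,0,0],[0,0,0],[0,0,0],[0,0,0]]'

```text
t: 6.65
tool_pos: [0.4478, 0.3459, 0.0698]
orientation: [1.208, 2.9, 0.0]
force: [-1.2, 3.9, -0.8]
opening: 0.0005
gripper_force: 1.3
```

Emit:
play_rows --slide '[[-0.008,0,0],[-0.008,0,0],[-0.008,0,0],[-0.008,0,0],[-0.008,0,0],[-0.008,0,0],[-0.004,0,0],[-0.004,0,0]]' --twist '[[0,0,0],[0,0,0],[0,0,0],[0,0,0],[0,0,0],[0,0,0],[0,0,0],[0,0,0]]'

```text
t: 7.45
tool_pos: [0.4576, 0.336, 0.0698]
orientation: [1.208, 2.9, 0.0]
force: [-0.3, 3.4, 0.0]
opening: 0.0003
gripper_force: 1.3
```

```bash
python3 - <<'E'
from g import *
from plant import cams
import cv2
q,dd=cams.read_camera("top");c=cams.get_calibration("top")
np.savez("top3.npz",p=q,d=dd,T=c["world_from_camera"],k=[c[i] for i in("fx","fy","cx","cy")])
cv2.imwrite("pics/top3.png",cv2.resize(q[165:390,225:475,::-1],None,fx=2.6,fy=2.6,interpolation=cv2.INTER_CUBIC))
q,dd=cams.read_camera("scene");c=cams.get_calibration("scene")
np.savez("scene3.npz",p=q,d=dd,T=c["world_from_camera"],k=[c[i] for i in("fx","fy","cx","cy")])
E
```

```text
t 7.45 pos [0.4576 0.336  0.0698] along 0.0473 lat -0.0521 F.d -2.57 F [-0.3  3.4  0. ] op 0.0003378192821694023
x [-0.704  0.71   0.   ] y [0.71  0.704 0.   ] z [ 0.  0. -1.]
```

View pics/top3.png

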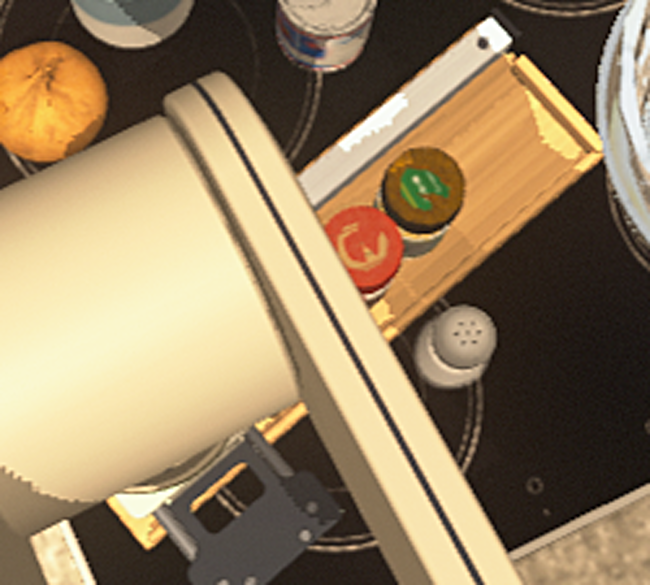

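The arm still hides the stop, and the jars and shaker haven't moved. From here I'll go by force in smaller steps.

Emit:
play_rows --slide '[[-0.008,0,0],[-0.008,0,0],[-0.008,0,0],[-0.008,0,0],[-0.004,0,0],[-0.004,0,0],[-0.004,0,0],[-0.004,0,0]]' --twist '[[0,0,0],[0,0,0],[0,0,0],[0,0,0],[0,0,0],[0,0,0],[0,0,0],[0,0,0]]'

```text
t: 8.35
tool_pos: [0.4659, 0.3275, 0.0698]
orientation: [-1.208, -2.9, 0.0]
force: [-0.7, 1.8, 0.2]
opening: 0.0007
gripper_force: 1.3
```

Emit:
play_rows --slide '[[-0.004,0,0],[-0.004,0,0],[-0.004,0,0],[-0.004,0,0],[-0.004,0,0],[-0.004,0,0],[-0.004,0,0],[-0.004,0,0]]' --twist '[[0,0,0],[0,0,0],[0,0,0],[0,0,0],[0,0,0],[0,0,0],[0,0,0],[0,0,0]]'

```text
t: 9.15
tool_pos: [0.4716, 0.3218, 0.0697]
orientation: [1.208, 2.9, 0.0]
force: [-1.6, 3.4, 1.0]
opening: 0.0005
gripper_force: 1.3
```

```bash
python3 -c "from g import *"
```

```text
t 9.15 pos [0.4716 0.3218 0.0697] along 0.0673 lat -0.0523 F.d -3.48 F [-1.6  3.4  1. ] op 0.0005023377752562589
x [-0.704  0.71  -0.   ] y [0.71  0.704 0.   ] z [ 0.  0. -1.]
```

Now about 4 mm per call.

Emit:
play_rows --slide '[[-0.003,0,0],[-0.003,0,0],[-0.002,0,0],[-0.002,0,0],[-0.002,0,0],[-0.002,0,0],[-0.002,0,0],[-0.002,0,0]]' --twist '[[0,0,0],[0,0,0],[0,0,0],[0,0,0],[0,0,0],[0,0,0],[0,0,0],[0,0,0]]'

```text
t: 9.95
tool_pos: [0.4746, 0.3188, 0.0698]
orientation: [-1.208, -2.9, -0.0]
force: [-1.6, 3.7, 2.0]
opening: 0.0002
gripper_force: 1.9
```

Emit:
play_rows --slide '[[-0.003,0,0],[-0.003,0,0],[-0.002,0,0],[-0.002,0,0],[-0.002,0,0],[-0.002,0,0],[-0.002,0,0],[-0.002,0,0]]' --twist '[[0,0,0],[0,0,0],[0,0,0],[0,0,0],[0,0,0],[0,0,0],[0,0,0],[0,0,0]]'

```text
t: 10.75
tool_pos: [0.4774, 0.3159, 0.0697]
orientation: [-1.208, -2.899, -0.0]
force: [-3.8, 5.0, 1.5]
opening: 0.0001
gripper_force: 3.2
```

```bash
python3 -c "from g import *"
```

```text
t 10.75 pos [0.4774 0.3159 0.0697] along 0.0756 lat -0.0523 F.d -6.2 F [-3.8  5.   1.5] op 0.00010858312087954009
x [-0.704  0.71   0.001] y [ 0.71   0.704 -0.   ] z [-0.001  0.001 -1.   ]
```

Emit:
play_rows --slide '[[-0.002,0,0],[-0.002,0,0],[-0.002,0,0],[-0.002,0,0],[-0.002,0,0],[-0.002,0,0],[-0.002,0,0],[-0.002,0,0]]' --twist '[[0,0,0],[0,0,0],[0,0,0],[0,0,0],[0,0,0],[0,0,0],[0,0,0],[0,0,0]]'

```text
t: 11.55
tool_pos: [0.4802, 0.3131, 0.0697]
orientation: [-1.208, -2.899, -0.001]
force: [-3.6, 4.9, 1.6]
opening: 0.0008
gripper_force: 3.2
```

Emit:
play_rows --slide '[[-0.002,0,0],[-0.002,0,0],[-0.002,0,0],[-0.002,0,0],[-0.002,0,0],[-0.002,0,0],[0,0,0],[0,0,0]]' --twist '[[0,0,0],[0,0,0],[0,0,0],[0,0,0],[0,0,0],[0,0,0],[0,0,0],[0,0,0]]'

```text
t: 12.35
tool_pos: [0.4824, 0.311, 0.0698]
orientation: [-1.208, -2.899, -0.001]
force: [-1.8, 5.4, 2.2]
opening: 0.0006
gripper_force: 3.1
```

```bash
python3 -c "from g import *"
```

```text
t 12.35 pos [0.4824 0.311  0.0698] along 0.0825 lat -0.0523 F.d -5.08 F [-1.8  5.4  2.2] op 0.0005813203464251761
x [-0.704  0.71   0.001] y [0.71  0.704 0.   ] z [-0.001  0.001 -1.   ]
```

Next, 2.5–3 mm per call, watching for the force to drop.

Emit:
play_rows --slide '[[-0.002,0,0],[-0.002,0,0],[-0.002,0,0],[-0.002,0,0],[-0.002,0,0],[-0.002,0,0],[0,0,0],[0,0,0]]' --twist '[[0,0,0],[0,0,0],[0,0,0],[0,0,0],[0,0,0],[0,0,0],[0,0,0],[0,0,0]]'

```text
t: 13.15
tool_pos: [0.485, 0.3081, 0.0697]
orientation: [1.209, 2.9, -0.0]
force: [0.3, 0.2, -0.2]
opening: 0.0003
gripper_force: 0.0
```

The force and pad force have both dropped to zero, so the pin has probably dropped in. I'll back off, lift and check.

Emit:
play_rows --slide '[[0.02,0,0],[0.06,0,0],[0.12,0,0],[0.12,0,0],[0,0,-0.16],[0,0,-0.16],[0,0,-0.16],[0,0,-0.16]]' --twist '[[0,0,0],[0,0,0],[0,0,0],[0,0,0],[0,0,0],[0,0,0],[0,0,0],[0,0,0]]'

```text
t: 13.95
tool_pos: [0.4272, 0.366, 0.2313]
orientation: [-1.207, -2.9, -0.0]
force: [0.4, -0.5, -0.0]
opening: 0.0001
gripper_force: 0.0
```

Emit:
play_rows --slide '[[0,-0.18,0],[0,-0.18,0],[0.16,-0.08,0],[0.16,0,0],[0.16,0,0],[0.16,0,0],[0,0,0],[0,0,0]]' --twist '[[0,0,0],[0,0,0],[0,0,0],[0,0,0],[0,0,0],[0,0,0],[0,0,0],[0,0,0]]'

```text
t: 14.75
tool_pos: [0.2365, 0.4018, 0.2296]
orientation: [1.204, 2.902, -0.0]
force: [0.8, -0.7, -0.1]
opening: 0.0007
gripper_force: 0.0
```

```bash
python3 - <<'E'
from g import *
from plant import cams
import cv2
q,dd=cams.read_camera("top");c=cams.get_calibration("top")
np.savez("top4.npz",p=q,d=dd,T=c["world_from_camera"],k=[c[i] for i in("fx","fy","cx","cy")])
cv2.imwrite("pics/top4.png",cv2.resize(q[165:390,225:475,::-1],None,fx=2.6,fy=2.6,interpolation=cv2.INTER_CUBIC))
E
```

```text
t 14.75 pos [0.2365 0.4018 0.2296] along -0.1555 lat -0.1619 F.d 1.1 F [ 0.8 -0.7 -0.1] op 0.000686731532802866
x [-0.706  0.708 -0.   ] y [ 0.708  0.706 -0.   ] z [ 0. -0. -1.]
```

View pics/top4.png

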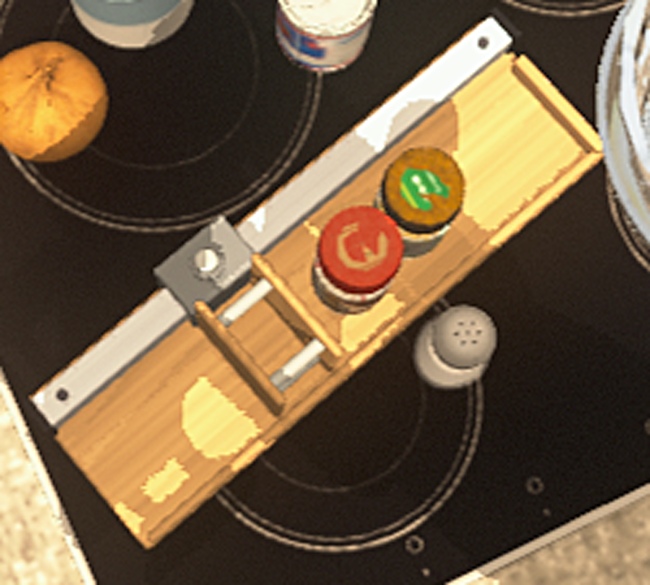

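The stop is now beside the red jar with a gap, and its pin head is at (208,260). I'll check the pin's position and height against the clip as seen in the first picture.

```bash
python3 - <<'E'
from h import *
f=np.load("top0.npz");g=np.load("top4.npz")
r0=np.array([.461,.4063]);d=np.array([.7071,-.7071]);n=np.array([.7071,.7071])
def head(f,cu,cv):
    o=[]
    for u in range(int(cu)-9,int(cu)+10):
        for v in range(int(cv)-9,int(cv)+10):
            w=dp(f,u,v)
            if w[2]>.0765 and w[2]<.095: 
                a=(w[:2]-r0)@d;l=(w[:2]-r0)@n
                if abs(l)<.012:o.append((a,l,w[2]))
    o=np.array(o);print(len(o),np.round(np.median(o,0),4),np.round(o.min(0),4),np.round(o.max(0),4))
head(f,225+85/2.6,165+362/2.6);head(g,225+208/2.6,165+260/2.6)
# rail-top profile along centre line in the first frame
for a in np.arange(.085,.15,.002):
    zs=[]
    for l in(-.004,0,.004):
        w=np.append(r0+a*d+l*n,.043);c=f["T"][:3,:3].T@(w-f["T"][:3,3]);fx,fy,cx,cy=f["k"]
        u,v=fx*c[0]/c[2]+cx,fy*c[1]/c[2]+cy
        zs.append((round(dp(f,u,v)[2]*1000,1),int(f["p"][int(round(v)),int(round(u))].mean())))
    print(round(a,3),zs)
E
```

```text
66 [0.0337 0.0017 0.0819] [ 0.0271 -0.0039  0.0765] [0.04   0.008  0.0856]
64 [0.1191 0.002  0.0816] [ 0.1133 -0.0039  0.0765] [0.1251 0.0084 0.0849]
0.085 [(np.float64(37.3), 247), (np.float64(35.1), 208), (np.float64(38.0), 203)]
0.087 [(np.float64(39.1), 254), (np.float64(38.9), 252), (np.float64(39.9), 242)]
0.089 [(np.float64(39.6), 250), (np.float64(40.2), 250), (np.float64(37.2), 251)]
0.091 [(np.float64(43.0), 249), (np.float64(39.2), 249), (np.float64(39.4), 249)]
0.093 [(np.float64(39.9), 249), (np.float64(39.5), 248), (np.float64(38.3), 249)]
0.095 [(np.float64(42.0), 249), (np.float64(37.9), 248), (np.float64(39.7), 249)]
0.097 [(np.float64(38.0), 250), (np.float64(38.8), 249), (np.float64(39.7), 251)]
0.099 [(np.float64(38.5), 255), (np.float64(40.1), 254), (np.float64(41.0), 253)]
0.101 [(np.float64(41.2), 159), (np.float64(40.9), 156), (np.float64(38.5), 108)]
0.103 [(np.float64(43.2), 119), (np.float64(39.0), 116), (np.float64(39.8), 129)]
0.105 [(np.float64(41.7), 130), (np.float64(41.6), 129), (np.float64(41.6), 129)]
0.107 [(np.float64(40.4), 130), (np.float64(45.6
[... 1048 characters left out ...]
np.float64(48.7), 115), (np.float64(48.3), 118)]
0.135 [(np.float64(45.0), 103), (np.float64(45.0), 103), (np.float64(46.6), 109)]
0.137 [(np.float64(44.0), 107), (np.float64(43.5), 110), (np.float64(42.0), 97)]
0.139 [(np.float64(39.8), 87), (np.float64(41.7), 94), (np.float64(43.7), 95)]
0.141 [(np.float64(39.5), 243), (np.float64(37.6), 175), (np.float64(38.3), 175)]
0.143 [(np.float64(40.5), 253), (np.float64(38.8), 255), (np.float64(39.3), 255)]
0.145 [(np.float64(39.1), 249), (np.float64(40.4), 249), (np.float64(39.2), 250)]
0.147 [(np.float64(39.4), 249), (np.float64(38.6), 248), (np.float64(41.4), 249)]
0.149 [(np.float64(38.2), 250), (np.float64(39.0), 248), (np.float64(37.2), 249)]
```

The clip starts at 0.100 along the rail, so the notch is at about 0.120. The pin is at 0.119–0.120 and down at 82 mm, so it is home.

```bash
python3 -c "
from plant import robot
print(robot.close_job())"
```

```text
the job is handed in; nothing more can be done
None
```

The stop is pushed home and the job is handed in: the camera check put the pin down in the notch (within about 1 mm), the jars, shaker, tin and onion looked unmoved, and the arm was clear; the hand-in returned no verdict.

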